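# Lock a bayonet work holder into an engraver's ball vise

### The job

The engraving work holder is lying in its wooden cradle. Stand it upright on the steel bench block and let go of it there, then take it again from above and push it down into the socket of the ball vise with its two lugs in the two notches, against the spring, and turn it clockwise (seen from above) to the stop, so that it springs up a little and is locked when you let go. Leave the jar, the hammer and the caliper where they are.

Things in the scene. Friction and masses are not known exactly. Their poses are not given: they have to be found in the camera images.
- holder: Work holder, 100 mm long, 0.28 kg; origin at the centre of its foot, z along it to the head. From the foot: round steel shank 30 mm in diameter to z 26 mm (28 mm in the first 3 mm), dark flange 40 mm in diameter to z 31, square brass body to z 95, round silvery blank 26 mm in diameter to z 100. At the start it lies in the cradle, head 20 degrees above level, its y axis level, its x axis down.
- lugs (a point): On the holder's axis, 8 mm above its foot, axes as the holder's. Two dark lugs stick out of the shank here along its +x and -x: 44 mm over both tips, 10 mm wide in y, z 4 to 12 mm above the foot. Half a turn about z makes no difference.
- brass_body (a point): Middle of the holder's square brass body, 63 mm above its foot, axes as the holder's: 28 mm across x and across y, 64 mm long. In the cradle it can be gripped across y, between the saddles (31 to 84 mm from the foot).
- cradle: Fixed dark wooden rest, 130 x 60 mm, base 6 mm thick; origin on the bench under the lying holder's foot centre, which is 34 mm up. The holder lies along its +x, rising. Two saddles, under the shank (15 to 26 mm from the foot) and near the head (84 to 94 mm), 44 mm wide, whose side cheeks end 4 mm below the holder's axis.
- block: Fixed flat steel bench block, 90 x 90 mm, 20 mm high; origin at the centre of its underside.
- vise: Fixed ball vise: dark steel ball of 110 mm diameter in a grey ring pad, with an aluminium socket of 66 mm outer diameter on top, its rim 132 mm above the bench; origin at the bench under its centre, axes as point socket.
- socket (a point): Centre of the socket's mouth at rim height, z up. Round hole 33 mm in diameter with two notches for the lugs along the socket's +x and -x, 13 mm wide. With the foot 20 to 24 mm below the rim (24 is the bottom) the lugs pass under the red ridges clockwise of the notches. Stop at 70 degrees; from 60 on the lugs rise 3 mm into pockets: locked, the foot is 17 mm below the rim.
- plunger (a joint): Brass spring plunger in the socket, 26 mm in diameter: metres pressed down. 0 = its top 10 mm below the rim, 0.014 = bottom. It takes about 4 N to start and 11 N at the bottom; the locked holder keeps it at 0.007.
- jar: Bystander: closed amber jar, 48 mm in diameter, 60 mm high; origin at the centre of its underside.
- hammer: Bystander: small hammer, 200 mm long, lying; origin under its middle, handle towards its -x.
- caliper: Bystander: flat steel caliper, 120 mm long, 8 mm thick, lying; origin under its beam's middle, beam along its x.
Not all that is in view belongs to the job. There is more than one size of the holder; the job needs the larger. What is shaped like the block but turquoise is not meant.

How it is judged:
On the way:
1. the holder stands upright on the bench block, let go (angle between holder's own z axis and vertical below 0.08 rad and horizontal distance between holder and block below 0.05 m and z of holder in the frame of block between 0.016 and 0.024 m and height (world z) of holder below 0.024 m and contact force between the fingers and holder below 0.05 N and linear speed of holder below 0.02 m/s), for 0.2 s.
At the end, for the whole second after the job is handed in: The holder stands in the socket (within 4 mm of its axis, tilted less than 0.10 rad), turned at least 0.95 rad from the notches, sprung up into the pocket with its foot 14.5 to 19.5 mm below the rim, and at rest (horizontal distance between holder and socket below 0.004 m and angle between holder's own z axis and vertical below 0.1 rad and z of holder in the frame of socket between -0.0195 and -0.0145 m and angle between the x axis of holder and the x axis of socket, either way round above 0.95 rad and linear speed of holder below 0.02 m/s); the robot touches nothing.
It fails at once if the jar is moved by more than 30 mm (distance of jar from where it was at the start of the episode above 0.03 m).
It fails at once if the hammer is moved by more than 30 mm (distance of hammer from where it was at the start of the episode above 0.03 m).
It fails at once if the caliper is moved by more than 30 mm (distance of caliper from where it was at the start of the episode above 0.03 m).
It also fails if it takes over 72 s, if anything falls off the work surface, if the arm or the gripper's body presses on something with over 40 N, if the wrist force passes 120 N, or if a joint passes its speed limit or range.

### The arm

A 7-joint arm with a two-finger parallel gripper is mounted at the origin on the work surface. World frame = base frame: x ahead of the robot, y to its left, z up, the work surface at z = 0. Lengths are in m, angles in rad, forces in N, time in s.
With the tool pointing down it reaches from about 0.4 to 0.85 m from the base axis. Payload 10.4 kg.
Tool frame: the origin (TCP) lies at the very end of the fingers, on their centre line; the grasp point (between the pads) lies 19 mm behind it; x points along the fingers, z is the direction in which the jaws open and shut, and the axes are right-handed (so a half turn about x gives the same grasp; the last joint's range is limited). The gripper opens to 85 mm and grips with 20 to 120 N. Pads are 22 mm wide; open, the fingers measure 114 mm over their backs; the gripper's body (76 mm by 85 mm) begins 54 mm behind the grasp point. The pads swing forward as they close: fully open they stand 13 mm farther back than shut.
Start: joints at [1.188, 0.332, -0.065, 1.46, 0.022, 1.35, -0.088], TCP at [0.22, -0.585, 0.231] pointing down, gripper open.
Joint ranges: [-2.6, 2.6], [-0.5, 2.12], [-1.47, 1.34], [0.16, 2.42], [-1.27, 4.41], [0.06, 2.06], [-2.6, 2.6]. Speed limits (rad/s): [2.22, 2.22, 2.79, 2.79, 3.14, 3.14, 3.14].

### API

Orientations are given as a unit quaternion [x, y, z, w].
In Python, from workcell import telemetry, viewer, manip, spot_in, mark_of gives the robot as it stands. The module is installed in compiled form; this text tells all that it offers.
- The arm moves only by the shell command python3 -m crank 'ROWS' [FORCE]. ROWS is JSON, a list of rows, each a list of 3 entries, a list of its own where there are three numbers: the closure, from 0 (fully open) to 1 (shut), then the shift along the world's x, y, z in cm, then the turn, a rotation vector about the world's x, y, z in rad. A call has 1 to 12 rows; each row shifts and turns the commanded pose from where the row before left it; what a row does not reach is not made up. A row lasts 1/12 s, in which the tool goes at most 41.7 mm and 7.16 degrees, less where a joint would pass 70% of its speed; a pose out of reach is approached as far as the arm can. A call with a gripper value outside its range is refused whole. The fingers move at their own pace and stop on an object; FORCE is the grip in N (left out, the last holds). Time passes only in rows, so rows that do not move let the fingers close. It gives the time, the measured TCP pose, the force and the opening at its end, in the units of the state.
- telemetry.get_obs(): the state, without advancing time (a new reading comes with each control period).
- viewer.camera(name): name is "side" or "top" or "wrist"; returns a dict with "frame" (420x560x3 uint8, red, green, blue), "intrinsics" (3x3 intrinsics, pixels), "cam_to_world" (4x4, takes a point from camera to world coordinates). Camera axes: x right, y up, looking along -z (the intrinsics and any distortion apply to the point x, -y, -z); pixel columns grow to the right and rows downward; lengths in m; the calibration is good to about 2 mm. A picture is of the moment at which its call begins. There is no depth.
- manip.hand_in(): hands the job in, once; it reports no verdict.
Trained networks look in a picture, given as the dict that the camera call returned (one of the last four; its "shot" number tells which), for a name from the list of things; names that differ only in an ending like _2 or _b are one class to them, and where a whole thing is asked for, a point or a joint stands for the part that bears it (a point fixed in the world has none). Each returns a list of dicts, best first, with "conf" (0 to 1); they miss things now and then, are a little off and sometimes report something else, mostly with a low value. They report only what shows in the picture. A call takes as long as a camera call. They do not tell look-alikes from the thing itself.
- spot_in(thing, picture): "location" ([x, y, z] in m, in the coordinates of the camera as it stood for that picture, good to about 4 mm: the middle of the surface that is visible of it).
- mark_of(thing, picture): "location" ([x, y, z] in m, in the coordinates of the camera as it stood for that picture, good to about 4 mm: a listed point, or the origin of a listed thing).
The state is a dict: "clock": time; "joint_pos": joint angles; "joint_velocities": joint speeds; "tau": joint torques, N m; "position": TCP position; "ee_rot": TCP orientation; "ft_force": force on the tool from outside, world axes, zero at the start; "torque": the same for the moment, N m; "grip_width": opening from 0.0 (shut) to 1.0 (fully open).
Only numpy, scipy, OpenCV 4.12 (cv2) and the standard library are available. Lean on these libraries where they do the work, as an engineer would, in place of code of your own. Each camera call takes 0.05 s, during which the arm holds its last target. There are 200 camera calls.

## Working session

There is one attempt and no reset: what is moved stays moved. The work goes in short steps, Python scripts to look and compute and a shell command to move; the robot and the scene stay as the last step left them, time stands still between calls to the robot, and variables do not carry over. Pictures are saved under pics/ and viewed, about 8 in all and at most 12, crops included, and the job is handed in when it is done.

```bash
mkdir -p pics
cat > h.py <<'E'
import numpy as np,cv2
from workcell import telemetry, viewer, manip, spot_in, mark_of
def w(p,l): 
    T=np.array(p["cam_to_world"]); return (T@np.r_[l,1])[:3]
def save(p,n,crop=None,s=1):
    f=p["frame"][:,:,::-1]
    if crop: f=f[crop[1]:crop[3],crop[0]:crop[2]]
    cv2.imwrite("pics/"+n,cv2.resize(f,None,fx=s,fy=s,interpolation=cv2.INTER_CUBIC))
def px(p,P):
    c=np.linalg.inv(p["cam_to_world"])@np.r_[P,1]; q=np.array(p["intrinsics"])@np.array([c[0],-c[1],-c[2]]); return q[:2]/q[2]
def ray(p,u,v,z):
    d=np.linalg.inv(p["intrinsics"])@np.array([u,v,1]); d=np.array([d[0],-d[1],-d[2]])
    T=np.array(p["cam_to_world"]); d=T[:3,:3]@d; o=T[:3,3]; return o+d*(z-o[2])/d[2]
def allp(p,names):
    for n in names:
        for k,f in(("mark",mark_of),("spot",spot_in)):
            try:
                for r in f(n,p)[:4]:
                    P=w(p,r["location"]); print(k,n,round(r["conf"],2),P.round(4),px(p,P).round())
            except Exception as e: print(k,n,e)
E
python3 - <<'E'
from h import *
N=["holder","lugs","brass_body","cradle","block","vise","socket","jar","hammer","caliper"]
for c in("top","side"):
    p=viewer.camera(c); save(p,c+"0.png"); print(c,np.array(p["cam_to_world"]).round(3).tolist()); allp(p,N)
print(telemetry.get_obs())
E
```

```text
top [[0.008, 0.99, -0.138, 0.386], [-1.0, 0.01, 0.019, 0.022], [0.02, 0.138, 0.99, 1.284], [0.0, 0.0, 0.0, 1.0]]
mark holder 0.81 [0.4713 0.2511 0.0365] [184. 241.]
mark holder 0.67 [0.5762 0.2548 0.0203] [185. 202.]
spot holder 0.84 [0.4675 0.2895 0.0654] [167. 242.]
spot holder 0.51 [0.5699 0.2857 0.0257] [173. 204.]
spot holder 0.48 [ 0.4896 -0.2454  0.0996] [381. 234.]
mark lugs 0.79 [0.472  0.2564 0.0376] [182. 241.]
mark lugs 0.74 [0.5752 0.2554 0.0189] [185. 203.]
spot lugs 0.86 [0.467  0.2923 0.0623] [166. 242.]
spot lugs 0.83 [0.572  0.2833 0.0244] [174. 203.]
mark brass_body 0.79 [0.5738 0.2962 0.0121] [170. 203.]
spot brass_body 0.84 [0.5715 0.2818 0.0206] [175. 204.]
spot brass_body 0.82 [0.4696 0.291  0.0664] [166. 241.]
mark cradle 0.73 [4.723e-01 2.501e-01 1.000e-04] [187. 242.]
spot cradle 0.95 [0.4563 0.2757 0.006 ] [177. 248.]
mark block 0.63 [ 0.526  -0.0149 -0.    ] [287. 223.]
mark block 0.63 [ 0.3817 -0.1057 -0.0015] [321. 278.]
spot block 0.68 [ 0.3786 -0.103   0.0204] [320. 279.]
spot block 0.66 [ 0.5239 -0.0159  0.0199] [287. 223.]
mark vise 0.94 [ 0.496  -0.
[... 2664 characters left out ...]
 'joint_pos': array([ 1.18841471,  0.33223103, -0.06467563,  1.46009643,  0.02158983,
        1.3499183 , -0.08850676]), 'joint_velocities': array([ 1.92046444e-03, -7.54056604e-05,  1.82394728e-03, -7.20390674e-04,
        4.65745266e-05, -3.73957255e-04, -2.43273583e-04]), 'tau': array([ 7.18991087e-04, -6.25218129e+01,  4.94589808e-02, -3.91825247e+01,
        1.62834849e-02,  2.04133568e-03, -1.28083971e-05]), 'position': array([ 0.22005525, -0.58499592,  0.23131978]), 'ee_rot': array([ 0.40247646,  0.58137139, -0.40248141,  0.58140237]), 'ft_force': array([ 0.13968803, -1.1086969 , -0.17093552]), 'torque': array([-0.04856862, -0.01117701,  0.01595609]), 'grip_width': 0.9978378997253506}
```

```bash
python3 -c "
import cv2,numpy as np
a=cv2.imread('pics/top0.png');b=cv2.imread('pics/side0.png')
"; ls pics
```

```text
side0.png
top0.png
```

View pics/top0.png

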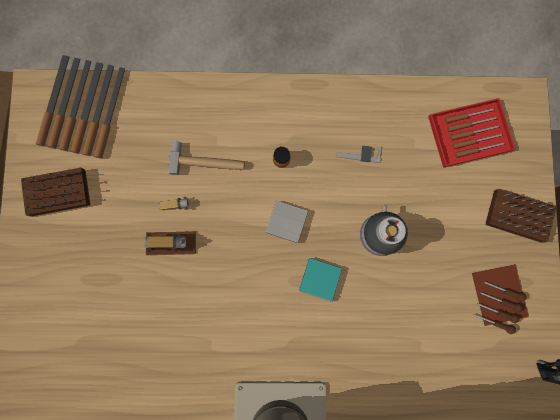

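View pics/side0.png

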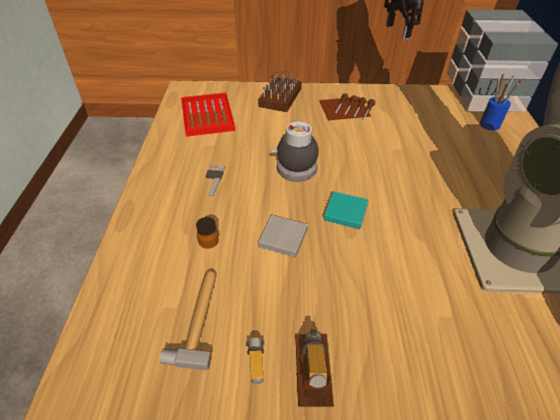

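Top view: the look-alikes for the holder are the one in the dark cradle (172,242) and a smaller one lying on the bench (174,204). For the block there is grey steel (287,222) and turquoise (321,279). By the description I choose the cradle holder and the grey block. Next is a close crop to check that.

Run:
```python
from h import *
p=viewer.camera("top"); f=p["frame"][:,:,::-1]
a=cv2.resize(f[190:260,140:210],(400,400),interpolation=cv2.INTER_CUBIC); b=cv2.resize(f[205:260,360:415],(400,400),interpolation=cv2.INTER_CUBIC)
cv2.imwrite("pics/crop1.png",np.hstack([a,b]))
# steel block / cradle orientation
hsv=cv2.cvtColor(f,cv2.COLOR_BGR2HSV)
sub=hsv[195:250,260:315]; m=((sub[...,1]<40)&(sub[...,2]>110)).astype(np.uint8)
c=max(cv2.findContours(m,0,2)[0],key=cv2.contourArea)
box=cv2.boxPoints(cv2.minAreaRect(c))+[260,195]; print("block",[ray(p,u,v,.02).round(4).tolist() for u,v in box])
```

```text
block [[0.4999, 0.0418, 0.02], [0.585, 0.0146, 0.02], [0.5577, -0.0693, 0.02], [0.473, -0.0414, 0.02]]
```

View pics/crop1.png

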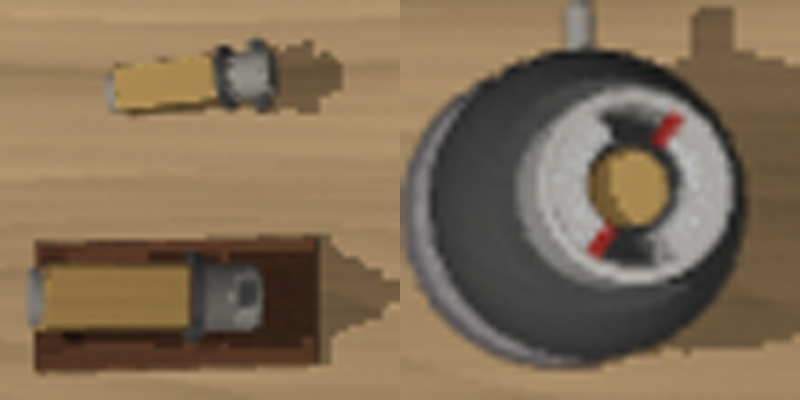

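The crop shows the brass holder with its flange in the dark cradle, clearly the larger one, and a smaller one on the bench. The socket's notches lie roughly along the image vertical, with the red ridges clockwise of them. Next I work out the grasp pose.

```bash
cat >> h.py <<'E'
from scipy.spatial.transform import Rotation as Ro
def tool(): o=telemetry.get_obs(); return np.array(o["position"]),Ro.from_quat(o["ee_rot"])
def plan(P,x,z):
    """shift cm + rotvec to pose with tool axis x, jaw axis z (either sign)"""
    p,R=tool(); x=np.array(x,float)/np.linalg.norm(x)
    print("shift cm",((np.array(P)-p)*100).round(2))
    for s in(1,-1):
        zz=s*np.array(z,float); zz-=x*(x@zz); zz/=np.linalg.norm(zz)
        G=Ro.from_matrix(np.c_[x,np.cross(zz,x),zz]); r=(G*R.inv()).as_rotvec(); print(s,"rotvec",r.round(4),"deg",np.degrees(np.linalg.norm(r)).round(1))
E
python3 - <<'E'
from h import *
p,R=tool(); print(R.as_matrix().round(3))
psi=.035;h=np.array([-np.sin(psi),np.cos(psi),0]);u=h*np.cos(np.radians(20))+[0,0,np.sin(np.radians(20))]
foot=np.array([.4713,.2500,.034]);a=np.radians(25)
d=-h*np.sin(a)-np.array([0,0,np.cos(a)])
g=foot+.058*u; print("grasp",g,"tcp",g+.019*d, "d",d)
plan(g+.019*d-.1*d,d,[np.cos(psi),np.sin(psi),0])
E
```

```text
[[ 0.     0.936  0.352]
 [-0.     0.352 -0.936]
 [-1.     0.     0.   ]]
grasp [0.46939281 0.30446879 0.05383717] tcp [0.4696738  0.29644396 0.03661732] d [ 0.01478862 -0.42235943 -0.90630779]
shift cm [ 24.81  92.37 -10.41]
1 rotvec [-0.3872  0.2583  1.2251] deg 75.1
-1 rotvec [-0.2817 -0.4228 -1.8612] deg 110.5
```

```bash
python3 -m crank '[[0,[0,0,4],[0,0,0]],[0,[0,0,4],[0,0,0]],[0,[2.6,3,0.2],[0,0,0]],[0,[2.6,3,0.2],[0,0,0]],[0,[2.6,3,0.2],[0,0,0]],[0,[2.6,3,0.2],[0,0,0]],[0,[2.6,3,0.2],[0,0,0.05]],[0,[2.6,3,0.2],[0,0,0.05]],[0,[2.6,3,0.2],[0,0,0.05]],[0,[2.6,3,0.2],[0,0,0.05]],[0,[2.6,3,0.2],[0,0,0.05]],[0,[2.6,3,0.2],[0,0,0.05]]]' 60
python3 - <<'E'
from h import *
N=["vise","socket","block"]
p=viewer.camera("wrist"); save(p,"w1.png"); allp(p,N); print(tool()[1].as_matrix().round(3),telemetry.get_obs()["joint_pos"].round(2)); print(np.array(p["cam_to_world"]).round(3))
E
```

```text
clock: 3.15
position: [0.481, -0.2833, 0.3318]
ee_rot: [0.31, 0.635, -0.31, 0.636]
ft_force: [-0.6, 0.3, -0.0]
grip_width: 0.996
mark vise 0.64 [ 0.4954 -0.2644 -0.001 ] [274. 156.]
spot vise 0.93 [ 0.5009 -0.2625  0.099 ] [275. 160.]
mark socket 0.96 [ 0.497  -0.263   0.1307] [273. 166.]
spot socket 0.71 [ 0.503  -0.2615  0.0963] [275. 158.]
mark block 0.97 [ 0.5262 -0.0093  0.004 ] [143.  25.]
mark block 0.56 [ 0.3787 -0.0993 -0.0019] [146. 150.]
mark block 0.37 [ 0.7089 -0.206   0.0019] [336.   6.]
spot block 0.79 [ 0.3836 -0.0989  0.0167] [142. 148.]
spot block 0.62 [ 0.5181 -0.021   0.022 ] [142.  32.]
[[-0.     0.792  0.611]
 [-0.     0.611 -0.792]
 [-1.    -0.     0.   ]] [ 0.76  0.17 -0.35  1.46  0.06  1.52 -0.5 ]
[[ 0.616  0.756  0.223  0.538]
 [-0.788  0.59   0.175 -0.239]
 [ 0.001 -0.283  0.959  0.474]
 [ 0.     0.     0.     1.   ]]
```

View pics/w1.png

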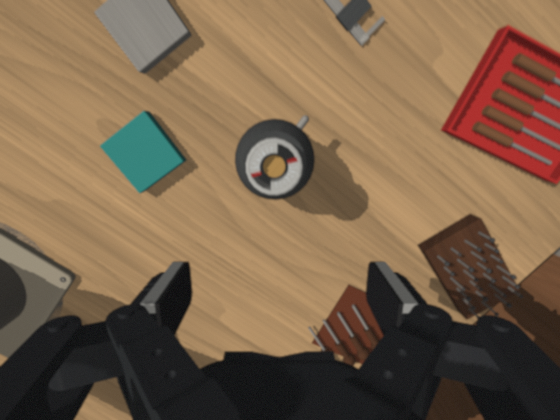

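```bash
cat >> h.py <<'E'
def notch(p,c=None):
    f=p["frame"].astype(np.float32)
    if c is None:
        c=w(p,mark_of("socket",p)[0]["location"])
    u0,v0=px(p,[c[0],c[1],.132]); best=None
    A=np.radians(np.arange(0,360,2))
    def prof(cx,cy,r):
        q=np.array([px(p,[cx+r*np.cos(a),cy+r*np.sin(a),.132]) for a in A],np.float32)
        return cv2.remap(f,q[None,:,0],q[None,:,1],cv2.INTER_LINEAR)[0]
    # centre: outer rim aluminium bright inside 33mm / darker outside is ambiguous -> use given c
    rgb=np.mean([prof(c[0],c[1],r) for r in(.018,.019,.020,.021)],0)
    g=rgb.min(1); red=rgb[:,0]-rgb[:,1]
    W=np.clip(110-rgb.max(1),0,None)
    print("c",c.round(4),"dark axis deg",np.degrees(np.angle((W*np.exp(2j*A)).sum())/2).round(1),
      "red axis deg",np.degrees(np.angle((np.clip(red-40,0,None)*np.exp(2j*A)).sum())/2).round(1))
    return rgb
E
python3 - <<'E'
from h import *
p=viewer.camera("wrist")
for _ in range(2):
    rgb=notch(p)
c=np.array([.497,-.2635,.132])
rgb=notch(p,c)
for i in range(0,180,5): print(i*2,rgb[i].round().astype(int),end=" ")
save(p,"w2.png",(225,110,325,210),5)
E
```

```text
c [ 0.5005 -0.2655  0.1286] dark axis deg -0.2 red axis deg -35.7
c [ 0.5005 -0.2655  0.1286] dark axis deg -0.2 red axis deg -35.7
c [ 0.497  -0.2635  0.132 ] dark axis deg 0.7 red axis deg -30.3
0 [46 47 47] 10 [46 46 46] 20 [69 69 67] 30 [168 166 160] 40 [173 172 166] 50 [173 171 165] 60 [181 182 178] 70 [175 174 168] 80 [174 172 166] 90 [179 179 175] 100 [174 171 166] 110 [173 170 165] 120 [179 179 174] 130 [177 176 171] 140 [173 170 164] 150 [160  93  88] 160 [109  47  45] 170 [46 47 47] 180 [49 49 48] 190 [47 48 47] 200 [47 49 48] 210 [132 131 126] 220 [161 160 155] 230 [162 161 155] 240 [169 170 166] 250 [169 170 165] 260 [164 163 158] 270 [166 165 159] 280 [169 170 166] 290 [168 168 163] 300 [174 174 170] 310 [172 168 163] 320 [159  94  89] 330 [118  42  39] 340 [47 46 46] 350 [46 47 46]
```

View pics/w2.png

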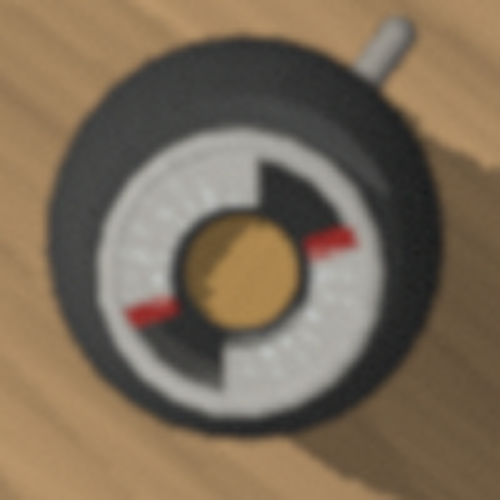

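```bash
python3 -m crank '[[0,[-1.4,-1.2,-3],[0,0,0]],[0,[-1.4,-1.2,-3],[0,0,0]],[0,[-1.4,-1.2,-3],[0,0,0]],[0,[-1.4,-1.2,-3],[0,0,0]],[0,[0,0,0],[0,0,0]],[0,[0,0,0],[0,0,0]]]'
python3 - <<'E'
from h import *
p=viewer.camera("wrist")
ms=[w(p,mark_of("socket",p)[0]["location"])]
p2=viewer.camera("wrist"); ms.append(w(p2,mark_of("socket",p2)[0]["location"])); print(np.round(ms,4))
# rectified top-down view of rim plane, 0.2mm/px, up=+x, left=+y
c=np.array([.497,-.2635]); n=250; s=.0002*1.4
ii,jj=np.mgrid[-n:n,-n:n]
K=np.array(p["intrinsics"]);T=np.linalg.inv(p["cam_to_world"])
P=np.stack([c[0]-ii*s,c[1]-jj*s,np.full(ii.shape,.132),np.ones(ii.shape)],-1)@T.T
q=np.stack([P[...,0],-P[...,1],-P[...,2]],-1)@K.T; q=(q[...,:2]/q[...,2:]).astype(np.float32)
f=cv2.remap(p["frame"][:,:,::-1].copy(),q[...,0],q[...,1],cv2.INTER_LINEAR)
for r in(16.5,33): cv2.circle(f,(n,n),int(r/1000/s),(0,255,0),1)
cv2.line(f,(n,n-10),(n,n+10),(0,255,0),1);cv2.line(f,(n-10,n),(n+10,n),(0,255,0),1)
cv2.imwrite("pics/rect.png",f)
E
```

```text
clock: 4.15
position: [0.4223, -0.3337, 0.21]
ee_rot: [0.312, 0.636, -0.312, 0.634]
ft_force: [0.2, 0.2, 1.4]
grip_width: 0.998
[[ 0.4979 -0.2649  0.1309]
 [ 0.497  -0.2648  0.1296]]
```

View pics/rect.png

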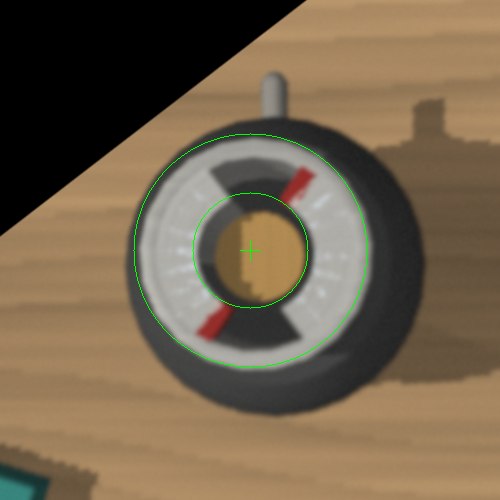

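The rectified rim view is centred at about pixel (254,251), which puts the socket near (0.497,-0.2646). The dark notches are at the top and bottom, so the notch axis is about +1° from world x, with the red ridges clockwise of them. Now to the holder.

```bash
python3 - <<'E'
from h import *
psi=.035;h=np.array([-np.sin(psi),np.cos(psi),0]);a=np.radians(25)
d=-h*np.sin(a)-np.array([0,0,np.cos(a)]); plan(np.array([.4697,.2964,.0366])-.1*d,d,[np.cos(psi),np.sin(psi),0])
E
python3 -m crank '[[0,[0,2,4],[0,0,0]],[0,[0.4,4,1],[0,0,0.07]],[0,[0.4,4,0],[0,0,0.07]],[0,[0.4,4,0],[0,0,0.07]],[0,[0.4,4,0],[0,0,0.07]],[0,[0.4,4,0],[0,0,0.07]],[0,[0.4,4,0],[0,0,0.07]],[0,[0.4,4,0],[0,0,0.07]],[0,[0.4,4,0],[0,0,0.07]],[0,[0.4,4,0],[0,0,0.07]],[0,[0.4,4,0],[0,0,0.07]],[0,[0.4,4,0],[0,0,0.07]]]'
python3 - <<'E'
from h import *
psi=.035;h=np.array([-np.sin(psi),np.cos(psi),0]);a=np.radians(25)
d=-h*np.sin(a)-np.array([0,0,np.cos(a)]); plan(np.array([.4697,.2964,.0366])-.1*d,d,[np.cos(psi),np.sin(psi),0])
E
```

```text
shift cm [ 4.28 67.15 -8.56]
1 rotvec [-0.41    0.1945  0.9289] deg 59.2
-1 rotvec [-0.2241 -0.4861 -2.1546] deg 127.2
clock: 5.35
position: [0.4682, 0.1285, 0.2601]
ee_rot: [0.048, 0.704, -0.048, 0.707]
ft_force: [1.7, -1.2, -0.1]
grip_width: 1.003
shift cm [ -0.    21.01 -13.29]
1 rotvec [-0.4365  0.0251  0.1682] deg 26.8
-1 rotvec [-0.0285 -0.6446 -2.9025] deg 170.4
```

```bash
python3 -m crank '[[0,[0,3.5,-2],[-0.0728,0.0042,0.028]],[0,[0,3.5,-2],[-0.0728,0.0042,0.028]],[0,[0,3.5,-2],[-0.0728,0.0042,0.028]],[0,[0,3.5,-2],[-0.0728,0.0042,0.028]],[0,[0,3.5,-2],[-0.0728,0.0042,0.028]],[0,[0,3.5,-2],[-0.0728,0.0042,0.028]],[0,[0,0,0],[0,0,0]],[0,[0,0,0],[0,0,0]]]'
python3 - <<'E'
from h import *
psi=.035;h=np.array([-np.sin(psi),np.cos(psi),0]);a=np.radians(25)
d=-h*np.sin(a)-np.array([0,0,np.cos(a)]); plan(np.array([.4697,.2964,.0366]),d,[np.cos(psi),np.sin(psi),0])
for _ in range(2):
  p=viewer.camera("wrist"); allp(p,["holder","brass_body","cradle"])
save(p,"w3.png")
E
```

```text
clock: 6.02
position: [0.4643, 0.3395, 0.1351]
ee_rot: [-0.166, 0.69, -0.139, 0.69]
ft_force: [0.5, -0.6, 0.9]
grip_width: 1.001
shift cm [ 0.54 -4.31 -9.85]
1 rotvec [-0.0004 -0.0087 -0.0026] deg 0.5
-1 rotvec [-0.0358  1.3236  2.8422] deg 179.7
mark holder 0.67 [0.5781 0.2487 0.0197] [387. 235.]
spot holder 0.86 [0.4683 0.3301 0.0686] [284. 200.]
spot holder 0.7 [0.5671 0.2933 0.0267] [390. 206.]
mark brass_body 0.98 [0.468  0.3106 0.0562] [283. 210.]
mark brass_body 0.9 [0.5721 0.2917 0.0157] [392. 200.]
spot brass_body 0.77 [0.5657 0.2922 0.023 ] [387. 205.]
spot brass_body 0.69 [0.4671 0.3258 0.0675] [282. 204.]
spot cradle 0.96 [0.4664 0.3445 0.0058] [283. 140.]
mark holder 0.93 [0.4714 0.2549 0.0362] [278. 231.]
mark holder 0.62 [0.5766 0.2479 0.0211] [380. 227.]
spot holder 0.88 [0.4696 0.3279 0.07  ] [278. 192.]
spot holder 0.77 [0.57   0.293  0.0247] [386. 194.]
mark brass_body 0.94 [0.5706 0.2976 0.0132] [385. 183.]
spot brass_body 0.63 [0.5652 0.2922 0.0225] [380. 193.]
spot brass_body 0.58 [0.4683 0.3246 0.0643] [276. 191.]
spot cradle 0.63 [0.4692 0.3467 0.0068] [278. 128.]
```

View pics/w3.png

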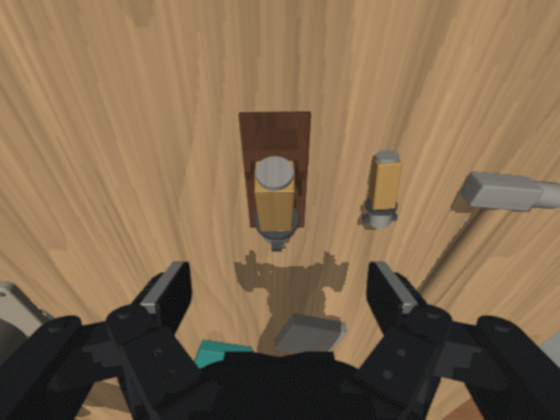

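The wrist view shows the cradle holder centred between the open fingers, head at (275,172), with the small look-alike to the right at (385,190). Descending.

```bash
python3 -m crank '[[0,[0.1,-1.1,-2.5],[0,0,0]],[0,[0.1,-1.1,-2.5],[0,0,0]],[0,[0.1,-1.1,-2.5],[0,0,0]],[0,[0.1,-1,-2.2],[0,0,0]],[0,[0,0,0],[0,0,0]],[0,[0,0,0],[0,0,0]]]'
python3 - <<'E'
from h import *
psi=.035;h=np.array([-np.sin(psi),np.cos(psi),0]);a=np.radians(25)
d=-h*np.sin(a)-np.array([0,0,np.cos(a)]); plan(np.array([.4697,.2964,.0366]),d,[np.cos(psi),np.sin(psi),0])
E
```

```text
clock: 7.22
position: [0.4718, 0.2911, 0.042]
ee_rot: [-0.163, 0.689, -0.143, 0.692]
ft_force: [0.1, 1.3, 0.4]
grip_width: 0.998
shift cm [-0.21  0.53 -0.54]
1 rotvec [-0.0003 -0.0023  0.0068] deg 0.4
-1 rotvec [ 0.0386 -1.3244 -2.8428] deg 179.7
```

```bash
python3 -m crank '[[0,[-0.2,0.5,-0.5],[0,0,0]],[0,[0,0,0],[0,0,0]],[1,[0,0,0],[0,0,0]],[1,[0,0,0],[0,0,0]],[1,[0,0,0],[0,0,0]],[1,[0,0,0],[0,0,0]],[1,[0,0,0],[0,0,0]],[1,[0,0,0],[0,0,0]],[1,[0,0,0],[0,0,0]],[1,[0,0,0],[0,0,0]],[1,[0,0,0],[0,0,0]]]' 60; python3 -c "
from h import *
print(tool()[1].as_matrix().round(3), telemetry.get_obs()['joint_pos'].round(2))"
```

```text
clock: 8.13
position: [0.4701, 0.2968, 0.0376]
ee_rot: [-0.162, 0.688, -0.142, 0.692]
ft_force: [-1.5, 1.6, 5.5]
grip_width: 0.318
[[ 0.012 -0.026  1.   ]
 [-0.421  0.907  0.029]
 [-0.907 -0.421 -0.001]] [-0.27  0.71 -0.77  1.59  0.72  1.47 -1.21]
```

```bash
python3 - <<'E'
from h import *
p,R=tool(); np.save("foot_t.npy",R.inv().apply(np.array([.4713,.25,.034])-p)); 
u=np.array([-np.sin(.029)*np.cos(.349),np.cos(.029)*np.cos(.349),np.sin(.349)]); np.save("u_t.npy",R.inv().apply(u)); print(np.load("foot_t.npy"),np.load("u_t.npy"))
E
python3 -m crank '[[1,[0,0,2],[0,0,0]],[1,[0,0,3],[0,0,0]],[1,[0,0,3],[0,0,0]],[1,[0,0,3],[0.12,0.0035,0]],[1,[0,-1,2],[0.12,0.0035,0]],[1,[0,-2,1],[0.12,0.0035,0]],[1,[0,-2,0],[0.12,0.0035,0]],[1,[0,-2,0],[0.12,0.0035,0]],[1,[0,-2,0],[0.12,0.0035,0]],[1,[0,-2,0],[0.12,0.0035,0]],[1,[0,-2,0],[0.12,0.0035,0]],[1,[0,-2,0],[0.12,0.0035,0]]]'
python3 - <<'E'
from h import *
p,R=tool(); print("foot",p+R.apply(np.load("foot_t.npy")),"u",R.apply(np.load("u_t.npy")),"d",R.apply([1,0,0]),telemetry.get_obs()["joint_pos"].round(2))
E
```

```text
[ 0.02298097 -0.04090392 -0.00012165] [-7.05898199e-01  7.08313166e-01 -4.37270425e-04]
clock: 9.13
position: [0.4681, 0.1705, 0.1742]
ee_rot: [0.161, 0.692, 0.189, 0.678]
ft_force: [-0.2, -0.4, -3.7]
grip_width: 0.32
foot [0.46859486 0.14560308 0.13442773] u [-0.00299332  0.28307417  0.95909335] d [-0.02889746  0.47884241 -0.87742514] [ 0.9   0.25 -1.1   1.92 -0.32  1.07  0.01]
```

```bash
python3 -m crank '[[1,[0,-2,0],[0.098,0.003,0]],[1,[0,-2,0],[0.098,0.003,0]],[1,[0,-2,0],[0.098,0.003,0]],[1,[0,-1,0],[0,0,-0.12]],[1,[0,-1,0],[0,0,-0.12]],[1,[0,-1,0],[0,0,-0.12]],[1,[0,-1,0],[0,0,-0.12]],[1,[0,-1,0],[0,0,-0.12]],[1,[0,-1,0],[0,0,-0.12]],[1,[0,-1,0],[0,0,-0.12]],[1,[0,-1,0],[0,0,-0.12]],[1,[0,-1,0],[0,0,-0.12]]]'
python3 - <<'E'
from h import *
p,R=tool(); print("foot",p+R.apply(np.load("foot_t.npy")),"u",R.apply(np.load("u_t.npy")),"d",R.apply([1,0,0]),telemetry.get_obs()["joint_pos"].round(2))
E
```

```text
clock: 10.13
position: [0.4668, 0.0263, 0.1716]
ee_rot: [0.538, 0.462, -0.056, 0.703]
ft_force: [-0.0, -0.1, -3.2]
grip_width: 0.321
foot [0.45627133 0.01904017 0.12643942] u [ 6.48281943e-03 -8.50607475e-04  9.99978625e-01] d [ 0.56756448  0.41815465 -0.70923709] [ 1.26 -0.3  -0.88  2.38 -1.26  0.91  0.23]
```

```bash
python3 -m crank '[[1,[2.5,-1.1,0],[0,0,0]],[1,[2.5,-1.1,0],[0,0,0]],[1,[2.3,-1,0],[0,0,0]],[1,[0,0,-3],[0,0,0]],[1,[0,0,-3],[0,0,0]],[1,[0,0,-1.5],[0,0,0]],[1,[0,0,0],[0,0,0]],[1,[0,0,0],[0,0,0]],[1,[0,0,0],[0,0,0]]]'
python3 - <<'E'
from h import *
p,R=tool(); print("foot",p+R.apply(np.load("foot_t.npy")),"u",R.apply(np.load("u_t.npy")),"d",R.apply([1,0,0]),telemetry.get_obs()["joint_pos"].round(2))
for c in("side","wrist"):
    q=viewer.camera(c); allp(q,["holder","brass_body","block"]); f=q["frame"][:,:,::-1]
    if c=="side":
        u,v=px(q,[.53,-.014,.06]).astype(int); a=cv2.resize(f[v-60:v+60,u-60:u+60],(400,400),interpolation=cv2.INTER_CUBIC)
cv2.imwrite("pics/s4.png",np.hstack([a,cv2.resize(f,(400,400))]))
E
```

```text
clock: 10.88
position: [0.541, -0.0027, 0.0981]
ee_rot: [0.537, 0.464, -0.051, 0.703]
ft_force: [0.1, -0.4, -2.1]
grip_width: 0.317
foot [ 0.53060428 -0.00984089  0.05292086] u [ 0.00547922 -0.00488587  0.99997305] d [ 0.56419719  0.42654329 -0.70692457] [ 1.25  0.23 -1.    2.26 -1.05  0.5   0.27]
mark holder 0.58 [0.5756 0.2514 0.0223] [254. 339.]
mark holder 0.57 [ 0.5297 -0.0122  0.054 ] [282. 223.]
mark holder 0.42 [ 6.977e-01 -3.000e-04  1.000e-04] [209. 241.]
spot holder 0.59 [0.5692 0.29   0.0268] [256. 358.]
mark brass_body 0.72 [ 0.5264 -0.0065  0.1172] [284. 204.]
mark brass_body 0.55 [0.571  0.295  0.0132] [255. 365.]
spot brass_body 0.83 [0.5675 0.2867 0.0254] [257. 357.]
spot brass_body 0.69 [0.5306 0.0015 0.1285] [282. 203.]
mark block 0.85 [ 0.3785 -0.1054 -0.0016] [344. 212.]
mark block 0.76 [ 0.5291 -0.0188 -0.    ] [282. 237.]
spot block 0.79 [ 0.5262 -0.0023  0.0222] [284. 236.]
spot block 0.58 [ 0.3822 -0.0937  0.0222] [344. 209.]
spot block 0.51 [0.4692 0.2974 0.0097] [313. 369.]
mark holder 0.62 [ 0.53   -0.0072  0.0525] [274. 305.]
mark holder 0.59 [0.5821 0.247  0.0214] [112. 121.]
spot holder 0.7 [ 0.5274 -0.012   0.1511] [275. 262.]
spot holder 0.57 [0.571  0.27   0.0255] [ 87. 115.]
mark brass_body 0.56 [0.5731 0.2966 0.0146] [ 80. 111.]
spot brass_body 0.82 [0.5704 0.2673 0.0264] [ 88. 116.]
spot brass_body 0.69 [ 0.5244 -0.0153  0.1505] [278. 274.]
mark block 0.93 [ 0.5266 -0.0078  0.0015] [274. 322.]
spot block 0.95 [ 0.5144 -0.0173  0.023 ] [273. 340.]
spot block 0.36 [ 0.5278 -0.0134  0.1481] [279. 266.]
```

View pics/s4.png

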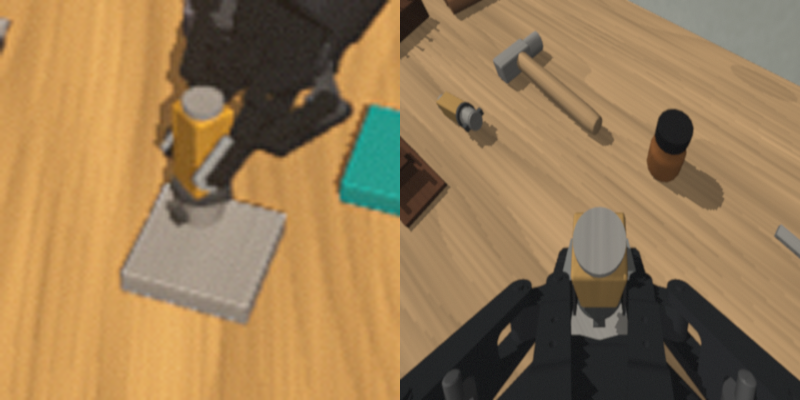

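The holder hangs upright over the grey block (side crop: foot at about (205,210)). Lowering it.

```bash
python3 -m crank '[[1,[-0.1,-0.2,-1.5],[0,0,0]],[1,[0,0,-1],[0,0,0]],[1,[0,0,-0.3],[0,0,0]],[1,[0,0,0],[0,0,0]],[1,[0,0,0],[0,0,0]]]'
python3 -m crank '[[1,[0,0,-0.15],[0,0,0]],[1,[0,0,0],[0,0,0]]]'
python3 -m crank '[[1,[0,0,-0.15],[0,0,0]],[1,[0,0,0],[0,0,0]]]'
```

```text
clock: 12.0
position: [0.5397, -0.0042, 0.0694]
ee_rot: [0.538, 0.464, -0.051, 0.702]
ft_force: [0.0, -1.1, -2.5]
grip_width: 0.316
clock: 12.17
position: [0.5398, -0.0047, 0.0679]
ee_rot: [0.537, 0.464, -0.051, 0.702]
ft_force: [-0.1, 0.6, -1.8]
grip_width: 0.322
clock: 12.33
position: [0.5396, -0.0046, 0.0661]
ee_rot: [0.537, 0.464, -0.051, 0.702]
ft_force: [0.3, 0.2, -3.0]
grip_width: 0.32
```

```bash
python3 -m crank '[[1,[0,0,-0.1],[0,0,0]],[1,[0,0,0],[0,0,0]]]'
python3 -m crank '[[1,[0,0,-0.1],[0,0,0]],[1,[0,0,0],[0,0,0]]]'
```

```text
clock: 12.5
position: [0.5396, -0.0045, 0.065]
ee_rot: [0.537, 0.464, -0.051, 0.702]
ft_force: [-0.0, -0.1, -2.6]
grip_width: 0.322
clock: 12.67
position: [0.5402, -0.0043, 0.0649]
ee_rot: [0.537, 0.464, -0.051, 0.702]
ft_force: [-3.6, -0.6, 6.8]
grip_width: 0.319
```

```bash
python3 -m crank '[[1,[0,0,0.05],[0,0,0]],[0.6,[0,0,0],[0,0,0]],[0.5,[0,0,0],[0,0,0]],[0.2,[0,0,0],[0,0,0]],[0,[0,0,0],[0,0,0]],[0,[0,0,0],[0,0,0]],[0,[0,0,0],[0,0,0]],[0,[-1,-0.75,1.25],[0,0,0]],[0,[-2,-1.5,2.5],[0,0,0]],[0,[-2,-1.5,2.5],[0,0,0]],[0,[-2,-1.5,2.5],[0,0,0]],[0,[0,0,2],[0,0,0]]]'
python3 - <<'E'
from h import *
for c in("side","wrist","top"):
    q=viewer.camera(c); print(c); allp(q,["holder","lugs","brass_body"]); f=q["frame"][:,:,::-1]
    u,v=px(q,[.53,-.012,.07]).astype(int); 
    if c!="top":
        u=np.clip(u,75,485);v=np.clip(v,75,345); a=cv2.resize(f[v-75:v+75,u-75:u+75],(400,400),interpolation=cv2.INTER_CUBIC)
        b=a if c=="side" else np.hstack([b,a])
cv2.imwrite("pics/s5.png",b); 
p,R=tool();print(R.as_matrix().round(3),telemetry.get_obs()["joint_pos"].round(2))
E
```

```text
clock: 13.67
position: [0.4673, -0.0596, 0.1729]
ee_rot: [0.538, 0.464, -0.053, 0.702]
ft_force: [-0.2, -0.3, -0.4]
grip_width: 0.999
side
mark holder 0.91 [0.5722 0.2519 0.0187] [256. 340.]
mark holder 0.61 [ 0.5249 -0.0127  0.0224] [284. 232.]
spot holder 0.91 [ 0.525  -0.0031  0.0838] [285. 217.]
spot holder 0.78 [0.5738 0.2908 0.0243] [254. 359.]
mark lugs 0.95 [ 0.529  -0.0121  0.0307] [282. 230.]
mark lugs 0.9 [0.5726 0.259  0.0175] [256. 344.]
spot lugs 0.86 [ 0.5277 -0.0007  0.0889] [283. 216.]
spot lugs 0.55 [0.5663 0.2886 0.0234] [258. 359.]
mark brass_body 0.81 [ 0.5275 -0.0093  0.0821] [284. 215.]
mark brass_body 0.64 [0.57   0.2929 0.0136] [256. 363.]
spot brass_body 0.84 [0.5265 0.0033 0.0844] [284. 218.]
spot brass_body 0.68 [0.5685 0.2848 0.0259] [257. 356.]
spot brass_body 0.17 [ 0.499  -0.2266  0.077 ] [296. 155.]
wrist
mark holder 0.75 [ 0.532  -0.0083  0.0193] [279. 241.]
mark holder 0.61 [0.5759 0.2478 0.0212] [152. 117.]
spot holder 0.82 [ 0.5231 -0.0162  0.1059] [280. 213.]
spot holder 0.72 [0.5685 0.2724 0.0267] [135. 109.]
mark lugs 0.68 [0.5679 0.2579 0.0162
[... 523 characters left out ...]
.8 [0.5718 0.2839 0.0238] [174. 204.]
spot holder 0.57 [ 0.5238 -0.014   0.1156] [288. 219.]
spot holder 0.23 [ 0.492  -0.2489  0.095 ] [382. 233.]
mark lugs 0.66 [0.5751 0.2558 0.0157] [185. 203.]
mark lugs 0.59 [ 0.5271 -0.0137  0.0282] [287. 221.]
spot lugs 0.79 [0.5699 0.2864 0.0245] [173. 204.]
spot lugs 0.53 [ 0.5235 -0.0137  0.1132] [288. 219.]
mark brass_body 0.63 [ 0.536  -0.0123  0.0846] [287. 215.]
mark brass_body 0.61 [0.5723 0.2985 0.0137] [169. 204.]
spot brass_body 0.64 [0.5721 0.2847 0.0235] [174. 204.]
spot brass_body 0.54 [ 0.5292 -0.0109  0.115 ] [286. 217.]
[[ 0.564  0.571  0.597]
 [ 0.427  0.417 -0.802]
 [-0.707  0.707 -0.008]] [ 1.51 -0.13 -0.94  2.28 -1.11  0.96  0.32]
```

View pics/s5.png

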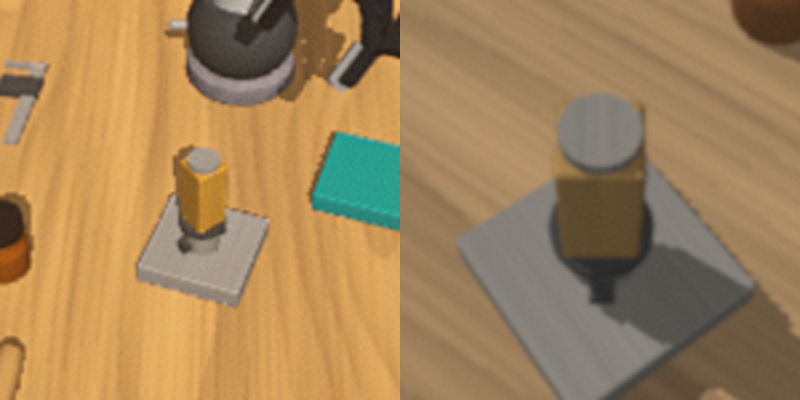

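The holder stands upright and free on the block (side crop at (203,195), wrist crop centred), with the gripper clear. Regrasping from above.

Run:
```python
from h import *
b=np.radians(36.7); plan([.5295,-.0116,.20],[0,0,-1],[np.cos(b),np.sin(b),0]); print(tool()[0])
```

```text
shift cm [5.99 4.54 2.79]
1 rotvec [-0.8607  0.1169  1.4863] deg 98.6
-1 rotvec [ 0.1168  0.8597 -1.4782] deg 98.2
[ 0.46960986 -0.05703138  0.17211633]
```

```bash
python3 -m crank '[[0,[0,0,4],[0,0,0]],[0,[0,0,4],[-0.0615,0.00835,0.1062]],[0,[0,0,0],[-0.0615,0.00835,0.1062]],[0,[0,0,0],[-0.0615,0.00835,0.1062]],[0,[0,0,0],[-0.0615,0.00835,0.1062]],[0,[0,0,0],[-0.0615,0.00835,0.1062]],[0,[0,0,0],[-0.0615,0.00835,0.1062]],[0,[1,0.8,0],[-0.0615,0.00835,0.1062]],[0,[1,0.8,0],[-0.0615,0.00835,0.1062]],[0,[1,0.8,0],[-0.0615,0.00835,0.1062]],[0,[1,0.8,0],[-0.0615,0.00835,0.1062]],[0,[1,0.8,0],[-0.0615,0.00835,0.1062]]]'
python3 -m crank '[[0,[1,0.5,-1],[-0.0615,0.00835,0.1062]],[0,[0,0,-1],[-0.0615,0.00835,0.1062]],[0,[0,0,-1],[-0.0615,0.00835,0.1062]],[0,[0,0,0],[0,0,0]],[0,[0,0,0],[0,0,0]]]'
python3 - <<'E'
from h import *
b=np.radians(36.7); plan([.5295,-.0116,.14],[0,0,-1],[np.cos(b),np.sin(b),0]); print(tool()[0],telemetry.get_obs()["joint_pos"].round(2))
E
```

```text
clock: 15.72
position: [0.5207, -0.0175, 0.2522]
ee_rot: [-0.056, 0.666, 0.172, 0.724]
ft_force: [0.0, -0.7, -0.7]
grip_width: 1.0
clock: 16.13
position: [0.5294, -0.0108, 0.2219]
ee_rot: [-0.222, 0.671, 0.223, 0.671]
ft_force: [-0.4, -0.4, 0.5]
grip_width: 0.998
shift cm [ 0.01 -0.08 -8.19]
1 rotvec [-0.0021 -0.001   0.0004] deg 0.1
-1 rotvec [-1.5000e-03  3.4000e-03 -3.1412e+00] deg 180.0
[ 0.52936265 -0.01083742  0.22187739] [ 0.94  0.33 -1.18  1.68  0.31  1.34  0.34]
```

```bash
python3 -m crank '[[0,[0,-0.1,-3],[0,0,0]],[0,[0,0,-4],[0,0,0]],[0,[0,0,-4],[0,0,0]],[0,[0,0,-3],[0,0,0]],[0,[0,0,-1.6],[0,0,0]],[0,[0,0,0],[0,0,0]],[0.3,[0,0,0],[0,0,0]],[0.5,[0,0,0],[0,0,0]],[0.6,[0,0,0],[0,0,0]],[0.7,[0,0,0],[0,0,0]],[1,[0,0,0],[0,0,0]],[1,[0,0,0],[0,0,0]]]' 80
python3 -m crank '[[1,[0,0,0],[0,0,0]],[1,[0,0,0],[0,0,0]],[1,[0,0,0],[0,0,0]]]' 
python3 -c "
from h import *
print(tool()[1].as_matrix().round(3), telemetry.get_obs()['joint_pos'].round(2))"
```

```text
clock: 17.13
position: [0.5304, -0.0131, 0.0673]
ee_rot: [-0.223, 0.671, 0.222, 0.672]
ft_force: [-1.0, -0.5, 7.0]
grip_width: 0.318
clock: 17.38
position: [0.5304, -0.0131, 0.0673]
ee_rot: [-0.223, 0.671, 0.222, 0.672]
ft_force: [-1.3, -0.4, 6.5]
grip_width: 0.322
[[ 0.002 -0.598  0.802]
 [-0.001  0.802  0.598]
 [-1.    -0.002  0.001]] [ 0.81  0.5  -1.05  1.85  0.5   1.08  0.21]
```

```bash
python3 -m crank '[[1,[0,0,2],[0,0,0]],[1,[0,0,4],[0,0,0]],[1,[0,0,4],[0,0,0]],[1,[0,0,4],[0,0,0]],[1,[0,0,1],[0,0,0]],[1,[-0.5,-3.8,0],[0,0,-0.1]],[1,[-0.5,-3.8,0],[0,0,-0.1]],[1,[-0.5,-3.8,0],[0,0,-0.1]],[1,[-0.5,-3.8,0],[0,0,-0.1]],[1,[-0.5,-3.8,0],[0,0,-0.1]],[1,[-0.5,-3.8,0],[0,0,-0.1]],[1,[-0.4,-2.4,0],[0,0,-0.023]]]'
python3 -m crank '[[1,[0,0,0],[0,0,0]],[1,[0,0,0],[0,0,0]],[1,[0,0,0],[0,0,0]]]'
python3 - <<'E'
from h import *
b=np.radians(1); plan([.497,-.2663,.205],[0,0,-1],[np.cos(b),np.sin(b),0]); print(telemetry.get_obs()["joint_pos"].round(2))
for c in("side","top","side","top"):
    q=viewer.camera(c); print(c); allp(q,["holder","lugs","brass_body","socket"]); save(q,c+"6.png")
E
```

```text
clock: 18.38
position: [0.494, -0.2696, 0.2155]
ee_rot: [-0.003, 0.708, 0.002, 0.707]
ft_force: [0.3, -1.2, -2.9]
grip_width: 0.321
clock: 18.63
position: [0.4959, -0.2635, 0.2159]
ee_rot: [-0.007, 0.707, 0.008, 0.707]
ft_force: [1.2, 1.2, -3.2]
grip_width: 0.319
shift cm [ 0.11 -0.28 -1.09]
1 rotvec [-0.0008 -0.0003 -0.0034] deg 0.2
-1 rotvec [ 4.0000e-04 -1.3000e-03  3.1382e+00] deg 179.8
[ 1.2   0.35 -0.97  1.61  0.29  1.34  0.21]
side
mark holder 0.91 [0.5756 0.2506 0.0202] [254. 339.]
mark holder 0.83 [ 0.4904 -0.264   0.1681] [301. 116.]
spot holder 0.93 [0.5708 0.2893 0.028 ] [255. 358.]
spot holder 0.61 [ 0.4911 -0.2488  0.2248] [302.  99.]
mark lugs 0.95 [ 0.4967 -0.2621  0.1782] [299. 113.]
mark lugs 0.84 [0.5723 0.2574 0.0163] [256. 344.]
mark lugs 0.22 [ 0.4948 -0.264   0.134 ] [299. 128.]
spot lugs 0.85 [ 0.4971 -0.2487  0.2268] [300.  98.]
spot lugs 0.74 [0.5666 0.2922 0.0238] [258. 360.]
mark brass_body 0.73 [ 0.4931 -0.2586  0.238 ] [302.  91.]
mark brass_body 0.59 [0.5733 0.2946 0.0161] [254. 364.]
mark brass_body 0.58 [ 0.4945 -0.2657  0.1711] [300. 115.]
spot brass
[... 2036 characters left out ...]
r 0.69 [0.5703 0.2837 0.0224] [174. 204.]
spot holder 0.68 [ 0.49   -0.2517  0.2278] [396. 229.]
mark lugs 0.67 [ 0.4977 -0.2647  0.1779] [396. 228.]
mark lugs 0.57 [0.5767 0.2585 0.0176] [184. 202.]
spot lugs 0.52 [0.5685 0.2825 0.0234] [174. 205.]
spot lugs 0.35 [ 0.4912 -0.2506  0.2222] [395. 229.]
mark brass_body 0.67 [0.572  0.2987 0.0129] [169. 204.]
mark brass_body 0.55 [ 0.5001 -0.2626  0.2316] [402. 224.]
spot brass_body 0.73 [ 0.4946 -0.2477  0.2212] [394. 227.]
spot brass_body 0.62 [ 0.526  -0.0164  0.0214] [288. 222.]
spot brass_body 0.61 [0.5737 0.2841 0.0218] [174. 203.]
mark socket 0.6 [ 0.4976 -0.2668  0.1356] [393. 230.]
spot socket 0.59 [ 0.4866 -0.2425  0.1001] [380. 235.]
```

```bash
python3 -m crank '[[1,[0.1,-0.15,-1.5],[0,0,0]],[1,[0,0,-1.2],[0,0,0]],[1,[0,0,-0.6],[0,0,0]],[1,[0,0,0],[0,0,0]],[1,[0,0,0],[0,0,0]]]' 110
python3 - <<'E'
from h import *
b=np.radians(1); plan([.4972,-.2652,.205],[0,0,-1],[np.cos(b),np.sin(b),0])
q=viewer.camera("side"); f=q["frame"][:,:,::-1]; u,v=px(q,[.497,-.2646,.15]).astype(int); a=cv2.resize(f[v-40:v+40,u-40:u+40],(400,400),interpolation=cv2.INTER_CUBIC)
q=viewer.camera("top"); f=q["frame"][:,:,::-1]; u,v=px(q,[.497,-.2646,.15]).astype(int); b=cv2.resize(f[v-40:v+40,u-40:u+40],(400,400),interpolation=cv2.INTER_CUBIC)
cv2.imwrite("pics/s7.png",np.hstack([a,b]))
E
```

```text
clock: 20.85
position: [0.4964, -0.2663, 0.1829]
ee_rot: [-0.006, 0.707, 0.007, 0.707]
ft_force: [-0.7, -0.5, -1.6]
grip_width: 0.312
shift cm [0.08 0.11 2.21]
1 rotvec [-0.0004 -0.0008 -0.0008] deg 0.1
-1 rotvec [ 1.3000e-03 -7.0000e-04  3.1408e+00] deg 180.0
```

View pics/s7.png

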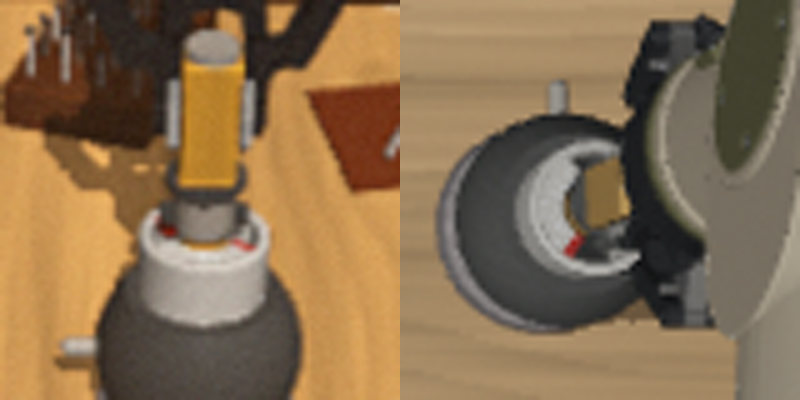

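The side crop shows the holder's shank over the socket mouth, at (212,215) against the socket's (205,240), so it is about 1 mm too far to -x. Nudging it and descending by feel.

```bash
python3 -m crank '[[1,[0.12,0.1,-0.4],[0,0,0]],[1,[0,0,-0.4],[0,0,0]],[1,[0,0,0],[0,0,0]],[1,[0,0,0],[0,0,0]]]'
python3 -m crank '[[1,[0,0,-0.25],[0,0,0]],[1,[0,0,-0.25],[0,0,0]],[1,[0,0,0],[0,0,0]]]'
python3 -m crank '[[1,[0,0,-0.2],[0,0,0]],[1,[0,0,-0.2],[0,0,0]],[1,[0,0,0],[0,0,0]]]'
```

```text
clock: 21.28
position: [0.4978, -0.266, 0.1752]
ee_rot: [-0.007, 0.707, 0.006, 0.707]
ft_force: [-0.8, -2.3, -1.6]
grip_width: 0.316
clock: 21.53
position: [0.4973, -0.2658, 0.1694]
ee_rot: [-0.006, 0.707, 0.006, 0.707]
ft_force: [-1.7, -2.7, -2.5]
grip_width: 0.316
clock: 21.78
position: [0.4974, -0.2658, 0.1659]
ee_rot: [-0.006, 0.707, 0.006, 0.707]
ft_force: [-4.0, -2.8, 0.6]
grip_width: 0.317
```

```bash
python3 -m crank '[[1,[-0.05,-0.04,-0.2],[0,0,0]],[1,[0,0,-0.2],[0,0,0]],[1,[0,0,0],[0,0,0]]]'
python3 -m crank '[[1,[0,0,-0.2],[0,0,0]],[1,[0,0,-0.2],[0,0,0]],[1,[0,0,-0.1],[0,0,0]],[1,[0,0,0],[0,0,0]]]'
```

```text
clock: 22.03
position: [0.4974, -0.2659, 0.1623]
ee_rot: [-0.006, 0.707, 0.006, 0.707]
ft_force: [-3.6, -0.6, 3.9]
grip_width: 0.315
clock: 22.37
position: [0.4974, -0.2659, 0.1576]
ee_rot: [-0.007, 0.707, 0.006, 0.707]
ft_force: [-4.8, -1.5, 7.0]
grip_width: 0.313
```

```bash
python3 -m crank '[[1,[-0.05,-0.02,-0.1],[0,0,0]],[1,[0,0,0],[0,0,0]],[1,[0,0,0],[0,0,-0.06]],[1,[0,0,0],[0,0,-0.06]],[1,[0,0,0],[0,0,-0.06]],[1,[0,0,0],[0,0,-0.06]],[1,[0,0,0],[0,0,0]]]'
python3 -c "
from h import *
o=telemetry.get_obs();z=tool()[1].as_matrix()[:,2];print(np.degrees(np.arctan2(z[1],z[0])),o['torque'],o['ft_force'],o['joint_pos'].round(2))"
```

```text
clock: 22.95
position: [0.497, -0.2659, 0.1567]
ee_rot: [0.079, 0.703, -0.08, 0.703]
ft_force: [-4.5, -0.8, 6.2]
grip_width: 0.316
-12.91985801655022 [-0.19598046  1.22113277 -0.06768308] [-4.46117735 -0.7636382   6.2257746 ] [ 1.15  0.39 -0.9   1.69  0.32  1.22 -0.05]
```

```bash
cat > st.py <<'E'
from h import *
o=telemetry.get_obs();z=tool()[1].as_matrix()[:,2];print("yaw",np.degrees(np.arctan2(z[1],z[0])).round(1),o['torque'].round(2),o['ft_force'].round(1),o['position'].round(4),o['joint_pos'].round(2))
E
python3 -m crank '[[1,[0,0,0],[0,0,-0.08]],[1,[0,0,0],[0,0,-0.08]],[1,[0,0,0],[0,0,-0.08]],[1,[0,0,0],[0,0,-0.08]],[1,[0,0,0],[0,0,0]]]'; python3 st.py
python3 -m crank '[[1,[0,0,0],[0,0,-0.08]],[1,[0,0,0],[0,0,-0.08]],[1,[0,0,0],[0,0,-0.08]],[1,[0,0,0],[0,0,-0.08]],[1,[0,0,0],[0,0,0]]]'; python3 st.py
```

```text
clock: 23.37
position: [0.4967, -0.2659, 0.1566]
ee_rot: [0.191, 0.681, -0.191, 0.681]
ft_force: [-5.1, -0.2, 6.5]
grip_width: 0.311
yaw -31.3 [-0.19  1.43 -0.04] [-5.1 -0.2  6.5] [ 0.4967 -0.2659  0.1566] [ 1.11  0.37 -0.84  1.69  0.29  1.22 -0.35]
clock: 23.78
position: [0.4966, -0.2657, 0.1565]
ee_rot: [0.297, 0.642, -0.297, 0.641]
ft_force: [-6.9, -0.4, 6.4]
grip_width: 0.316
yaw -49.7 [-0.02  1.58 -0.06] [-6.9 -0.4  6.4] [ 0.4966 -0.2657  0.1565] [ 1.07  0.35 -0.79  1.69  0.27  1.21 -0.65]
```

```bash
python3 -m crank '[[1,[-0.1,0,0],[0,0,-0.08]],[1,[0,0,0],[0,0,-0.08]],[1,[0,0,0],[0,0,-0.08]],[1,[0,0,0],[0,0,-0.06]],[1,[0,0,0],[0,0,0]]]'; python3 st.py
python3 -m crank '[[1,[0,0,0],[0,0,-0.03]],[1,[0,0,0],[0,0,-0.03]],[1,[0,0,0],[0,0,0]]]'; python3 st.py
```

```text
clock: 24.2
position: [0.4961, -0.2653, 0.1567]
ee_rot: [0.389, 0.591, -0.389, 0.59]
ft_force: [-5.1, 1.1, 7.6]
grip_width: 0.314
yaw -66.8 [0.28 1.34 0.05] [-5.1  1.1  7.6] [ 0.4961 -0.2653  0.1567] [ 1.03  0.34 -0.74  1.69  0.24  1.2  -0.93]
clock: 24.45
position: [0.4954, -0.2653, 0.1566]
ee_rot: [0.406, 0.58, -0.406, 0.578]
ft_force: [-8.7, 0.9, 9.1]
grip_width: 0.319
yaw -70.1 [0.46 2.14 0.17] [-8.7  0.9  9.1] [ 0.4954 -0.2653  0.1566] [ 1.02  0.34 -0.73  1.69  0.24  1.2  -0.99]
```

```bash
python3 -m crank '[[1,[0,0,0.2],[0,0,0]],[1,[0,0,0.2],[0,0,0]],[1,[0,0,0.1],[0,0,0]],[1,[0,0,0],[0,0,0]]]'; python3 st.py
python3 -m crank '[[1,[0,0,0.1],[0,0,0]],[1,[0,0,0.1],[0,0,0]],[1,[0,0,0],[0,0,0]]]'; python3 st.py
```

```text
clock: 24.78
position: [0.4953, -0.2654, 0.1609]
ee_rot: [0.405, 0.58, -0.405, 0.579]
ft_force: [-6.4, 1.0, 3.6]
grip_width: 0.317
yaw -70.0 [0.31 1.57 0.1 ] [-6.4  1.   3.6] [ 0.4953 -0.2654  0.1609] [ 1.03  0.33 -0.73  1.69  0.23  1.21 -0.99]
clock: 25.03
position: [0.4953, -0.2654, 0.1625]
ee_rot: [0.406, 0.58, -0.405, 0.578]
ft_force: [-5.9, 1.2, -3.6]
grip_width: 0.315
yaw -70.0 [0.49 1.38 0.14] [-5.9  1.2 -3.6] [ 0.4953 -0.2654  0.1625] [ 1.03  0.33 -0.73  1.69  0.23  1.21 -0.98]
```

The foot rose to about 16.8 mm below the rim and stopped there, which fits the lock. Releasing and retreating.

```bash
python3 -m crank '[[0.62,[0,0,0],[0,0,0]],[0.5,[0,0,0],[0,0,0]],[0.3,[0,0,0],[0,0,0]],[0,[0,0,0],[0,0,0]],[0,[0,0,0],[0,0,0]],[0,[0,0,0],[0,0,0]],[0,[0,0,0],[0,0,0]],[0,[0,0,2],[0,0,0]],[0,[0,0,3],[0,0,0]],[0,[0,0,4],[0,0,0]],[0,[0,0,4],[0,0,0]],[0,[-2,-2,2],[0,0,0]]]'
python3 -m crank '[[0,[-3,-2,1],[0,0,0]],[0,[-3,-2,0],[0,0,0]],[0,[-3,-2,0],[0,0,0]],[0,[0,0,0],[0,0,0]],[0,[0,0,0],[0,0,0]]]'
python3 - <<'E'
from h import *
for c in("side","top"):
    q=viewer.camera(c); print(c); allp(q,["holder","lugs","brass_body","jar","hammer","caliper"]); f=q["frame"][:,:,::-1]
    u,v=px(q,[.497,-.2646,.16]).astype(int); a=cv2.resize(f[v-40:v+40,u-40:u+40],(400,400),interpolation=cv2.INTER_CUBIC)
    b=a if c=="side" else np.hstack([b,a])
cv2.imwrite("pics/s8.png",b)
E
```

```text
clock: 26.03
position: [0.4797, -0.2817, 0.3182]
ee_rot: [0.404, 0.579, -0.402, 0.583]
ft_force: [1.5, 0.1, 0.0]
grip_width: 0.999
clock: 26.45
position: [0.384, -0.3478, 0.3233]
ee_rot: [0.407, 0.578, -0.407, 0.578]
ft_force: [0.2, 0.9, -0.9]
grip_width: 1.0
side
mark holder 0.85 [ 0.4944 -0.2643  0.1136] [299. 135.]
spot holder 0.75 [ 0.4928 -0.2528  0.1807] [301. 114.]
spot holder 0.7 [0.5693 0.2891 0.029 ] [256. 357.]
spot holder 0.47 [0.6855 0.2641 0.0227] [193. 343.]
mark lugs 0.78 [ 0.4983 -0.2663  0.1268] [297. 130.]
mark lugs 0.65 [0.5712 0.2584 0.0184] [256. 344.]
spot lugs 0.64 [ 0.4995 -0.2543  0.1833] [298. 113.]
spot lugs 0.59 [0.5675 0.2883 0.0248] [257. 358.]
mark brass_body 0.82 [ 0.4929 -0.2623  0.1778] [300. 113.]
mark brass_body 0.53 [ 0.4981 -0.2653  0.1244] [297. 131.]
spot brass_body 0.97 [ 0.493  -0.2513  0.1808] [300. 115.]
spot brass_body 0.75 [0.5701 0.2857 0.0265] [256. 356.]
spot jar 0.8 [0.6973 0.0119 0.0504] [206. 230.]
spot jar 0.5 [ 0.7138 -0.2229  0.0066] [215. 176.]
mark hammer 0.7 [ 0.688   0.2003 -0.    ] [199. 318.]
mark hammer 0.23 [ 7.100e-01 -
[... 639 characters left out ...]
ot lugs 0.55 [0.5692 0.2843 0.0237] [174. 205.]
spot lugs 0.27 [ 0.4859 -0.2402  0.0968] [378. 236.]
mark brass_body 0.71 [0.5722 0.296  0.0111] [170. 204.]
mark brass_body 0.69 [ 0.5006 -0.2652  0.1799] [397. 227.]
spot brass_body 0.52 [ 0.4977 -0.256   0.2066] [396. 227.]
spot brass_body 0.51 [0.5721 0.2826 0.021 ] [175. 204.]
mark jar 0.71 [ 0.7005 -0.0009 -0.0027] [282. 160.]
spot jar 0.8 [0.6912 0.0018 0.0556] [281. 158.]
spot jar 0.45 [ 0.4878 -0.2427  0.0979] [380. 235.]
mark hammer 0.61 [ 0.6871  0.2    -0.0027] [208. 164.]
spot hammer 0.58 [0.6839 0.2322 0.024 ] [195. 162.]
mark caliper 0.6 [ 0.7041 -0.2063  0.0022] [357. 159.]
spot caliper 0.55 [ 0.7097 -0.221   0.0066] [363. 157.]
```

View pics/s8.png

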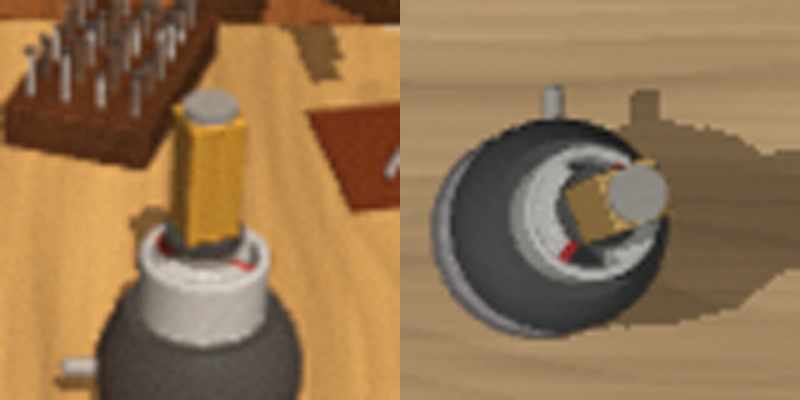

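Run:
```python
from h import *
for c,obs in(("side",(213,105)),("top",(638-400,192))):
    q=viewer.camera(c); u,v=px(q,[.497,-.2646,.16]).astype(int)
    o=(u-40+obs[0]/5,v-40+obs[1]/5); print(c,"head seen",o,"expected",px(q,[.497,-.2646,.215]),"->",ray(q,*o,.215).round(4))
```

```text
side head seen (np.float64(300.6), np.float64(99.0)) expected [299.40940767  98.89989077] -> [ 0.4942 -0.2642  0.215 ]
top head seen (np.float64(401.6), np.float64(226.4)) expected [400.65906811 226.58784922] -> [ 0.4974 -0.2667  0.215 ]
```

```bash
python3 -c "
from workcell import manip; print(manip.hand_in())"
```

```text
the job is handed in; nothing more can be done
None
```

I stood the larger holder from the cradle upright on the grey steel block and let go of it there. Then I took it again from above, pressed it into the socket with its lugs in the notches, turned it clockwise and released it. I handed the job in at about 27 s on the clock; it gave no verdict.

**Turn and lock:** the gripper turned about 71° to a light stop. On easing up, the foot rose to about 16.8 mm below the rim and was held there.

**Last checks, after letting go:**
- The networks put the foot 13.5 to 18 mm below the rim (17 mm expected when locked).
- The head was within about 3 mm of the socket axis by side and top camera, so the tilt is roughly 0.02 to 0.03 rad.
- The jar, hammer and caliper were found where they were at the start.
- The arm was clear of everything.

**Disagreements:**
- The two cameras differed by about 3 mm on the head's position, around what the calibration allows.
- The top network's side-view foot reading (18.4 mm down) and its top-view one (13.5 mm) differed by 5 mm.
- I could not see the lugs in their pockets. The lock is inferred from the turn, the height and the force when it rose.

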